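# Refit the strainer cell on the slip strainer

## Task

Lift the strainer cell (the taller knurled collar with the perforated top, not the low blanking cap beside it) out of the bin, set it on the neck of the slip strainer and turn it until the keyways hidden in its bore drop over the three pins. Push it fully home on the shoulder against the spring of the seal, without forcing it, and finish while still gripping it and holding it down there, so that a workmate can fit the retaining clip. Leave the blanking cap in the bin and everything else where it stands.

Things in the scene. Friction and masses are not known exactly. Their poses are not given: they have to be found in the camera images.
- strainer_cell: The part to fit: aluminium collar 59 mm across, 36 mm high, 140 g, diamond-knurled, a perforated disc set in its closed top; upright in the bin. Origin: centre of its underside, z up. Bore 38.5 mm wide, 30.5 mm deep, open below. In it 3 keyways 11 mm wide, 25 mm out from the axis, open only below, unseen from outside: one at its +x, others 120 deg either way; fits within 6 deg of the pins.
- blanking_cap: Not wanted, stays in the bin: a knurled aluminium cap, also 59 mm across but only 24 mm high, with a plain solid domed top. Origin: centre of its underside.
- bin: Shallow grey plastic parts bin, 270 mm along its x, 180 mm along its y, walls 4 mm thick, 44 mm high (rim 6 mm out), inner floor 4 mm above the worktop; fixed. Origin: centre of its underside. Cell and cap stand in it, one towards each end of its x (55 to 75 mm from the middle); which end is which changes.
- strainer_body: The slip strainer, fixed: square steel foot 104 mm wide, 8 mm thick; round grey pot up to 66 mm wide; its flat top, the shoulder, is 70 mm above the worktop. From it a steel neck 35 mm across rises to 100 mm (its top 5 mm tapers to 29 mm). A brass hose barb, 36 mm up, points along the body's +x to 62 mm from the axis. Origin: on the neck's axis, on the worktop; z up.
- neck_shoulder (a point): On the neck's axis at shoulder height, axes as the strainer body's. Three pins 6 mm thick stand out of the neck to 22.5 mm from its axis, centres 14 mm above the shoulder: one along +x, the others 120 deg either way. Height of the cell's origin above this point: 0 fully home (underside on the shoulder), 17 mm resting on the pins, 5.5 mm keyed and resting on the seal ring.
- seal (a joint): Travel (m) of the rubber-faced seal ring, 25 mm across, that stands 6 mm out of the neck's top on a spring: 0 out, 0.0055 with the cell fully home. The spring gives from about 4 N and pushes back with about 9 N at home, so the cell rises again if let go.
- glaze_jar: Bystander: glass jar 96 mm across, 153 mm high, at the back. Origin: centre of its underside.
- mug: Bystander: ivory mug, 105 mm high, at the back. Origin: centre of its underside.
- plaster_block: Bystander: white plaster block 65 x 102 x 35 mm, at the back right. Origin: centre of its underside.
- wood_wedge: Bystander: brown wooden wedge 55 x 46 x 22 mm, at the back. Origin: centre of its underside.

How it is judged:
On the way, in this order (a step that is already met when the one before it is completed fails the run):
1. the strainer cell is lifted out of the bin in the gripper (height (world z) of strainer_cell above 0.07 m and contact force between the fingers and strainer_cell above 1 N), for 0.2 s.
2. the cell is on the neck and has dropped with its keyways over the pins (z of strainer_cell in the frame of neck_shoulder below 0.013 m and horizontal distance between strainer_cell and neck_shoulder below 0.004 m), for 0.1 s.
At the end, for the whole second after the job is handed in: Underside of the cell within 1.5 mm of the shoulder, within 3 mm of the neck's axis, upright within 0.06 rad, seal ring pushed in over 4 mm, cell at rest and still in the fingers (over 2 N) through the last second; blanking cap still in the bin (z of strainer_cell in the frame of neck_shoulder below 0.0015 m and horizontal distance between strainer_cell and neck_shoulder below 0.003 m and angle between strainer_cell's own z axis and vertical below 0.06 rad and value of joint seal above 0.004 m and contact force between the fingers and strainer_cell above 2 N and linear speed of strainer_cell below 0.01 m/s and height (world z) of blanking_cap below 0.02 m and horizontal distance between blanking_cap and bin below 0.14 m); the arm keeps its last pose, push and grip.
It fails at once if the cell is forced against the strainer (more than 70 N) (contact force between strainer_cell and strainer_body above 70 N).
It fails at once if the blanking cap is taken out of the bin (height (world z) of blanking_cap above 0.04 m).
It fails at once if a bystander is shifted by more than 30 mm (distance of any of glaze_jar, mug, plaster_block, wood_wedge from where it was at the start of the episode above 0.03 m).
It also fails if it takes over 51 s, if anything falls off the work surface, if the arm or the gripper's body presses on something with over 40 N, if the wrist force passes 120 N, or if a joint passes its speed limit or range.

## Robot

A 6-joint arm with a two-finger parallel gripper is mounted at the origin on the work surface; the furniture and walls round the work are solid. World frame = base frame: x ahead of the robot, y to its left, z up, the work surface at z = 0. Lengths are in m, angles in rad, forces in N, time in s.
With the tool pointing down it reaches from about 0.225 to 0.875 m from the base axis. Payload 3.4 kg.
Tool frame: the origin (TCP) lies at the very end of the fingers, on their centre line; the grasp point (between the pads) lies behind it (manip.grasp_offset is the z of the grasp point in the tool frame, in m); z points along the fingers, y is the line along which they close (so a half turn about z gives the same grasp; the last joint's range is limited). The gripper opens to 85 mm and grips with 20 to 120 N. Pads are 22 mm wide; open, the fingers measure 114 mm over their backs; the gripper's body (76 mm by 85 mm) begins 54 mm behind the grasp point. The pads swing forward as they close: fully open they stand 13 mm farther back than shut.
Start: joints at [1.001, 0.276, 1.505, -0, 1.361, -0.121], TCP at [0.25, 0.518, 0.231] pointing down, gripper open.
Joint ranges: [-2.89, 2.89], [-0.75, 2.08], [0.22, 2.7], [-1.18, 4.32], [0.11, 2.71], [-2.7, 2.7]. Speed limits (rad/s): [2.57, 2.57, 3.14, 3.14, 3.14, 3.14].

## Interface

Orientations are given as a unit quaternion [w, x, y, z].
In Python, from rig import manip gives the robot as it stands.
- The arm moves only by the shell command python3 -m pendant 'ROWS' [FORCE]. ROWS is JSON, a list of rows, each an object of numbers: "dx", "dy", "dz": the shift along the tool's x, y, z in m; "rx", "ry", "rz": the turn, a rotation vector about the tool's x, y, z in degrees; "hand": the finger opening in m, from 0 to 0.0854. In form: [{"dx": .., "dy": .., "dz": .., "rx": .., "ry": .., "rz": .., "hand": ..}, ...]. A call has 1 to 12 rows; each row shifts and turns the commanded pose from where the row before left it, along the tool's axes as they then stand; what a row does not reach is not made up. A row lasts 1/12 s, in which the tool goes at most 41.7 mm and 7.16 degrees, less where a joint would pass 70% of its speed; a pose out of reach is approached as far as the arm can. A call is refused whole if a number of a shift passes 0.0417 or a number of a turn 7.16, either way. A call with a gripper value outside its range is refused whole. The fingers move at their own pace and stop on an object; FORCE is the grip in N (left out, the last holds). Time passes only in rows, so rows that do not move let the fingers close. It gives the time, the measured TCP pose, the force, the opening and the grip force at its end, in the units of the state.
- manip.get_state(): the state, without advancing time (a new reading comes with each control period).
- manip.get_image(name): name is "scene" or "top" or "wrist"; returns a dict with "frame" (384x512x3 uint8, red, green, blue), "fx", "fy", "cx", "cy" (pixels), "position" and "attitude" of the camera in the world; the wrist camera has in their place "mount" (4x4, takes a point from camera to tool coordinates, whose origin is the TCP and whose axes are the flange's). Camera axes: x right, y up, looking along -z (the intrinsics and any distortion apply to the point x, -y, -z); pixel columns grow to the right and rows downward; lengths in m; the calibration is good to about 2 mm. A picture is of the moment at which its call begins: read the wrist's pose just before it. There is no depth.
- manip.sign_off(): hands the job in; it is judged then, once.
The state is a dict: "clock": time; "qpos": joint angles; "qd": joint speeds; "effort": joint torques, N m; "position": TCP position; "ee_rot": TCP orientation; "contact_force": force on the tool from outside, world axes, zero at the start; "moment": the same for the moment, N m; "width": finger opening in m; "gripper_force": force on a finger pad.
Only numpy, scipy, OpenCV 4.12 (cv2) and the standard library are available. Lean on these libraries where they do the work, as an engineer would, in place of code of your own. Each camera call takes 0.05 s, during which the arm holds its last target. There are 200 camera calls.

## Working session

There is one attempt and no reset: what is moved stays moved. The work goes in short steps, Python scripts to look and compute and a shell command to move; the robot and the scene stay as the last step left them, time stands still between calls to the robot, and variables do not carry over. Pictures are saved under pics/ and viewed, at most 10 in all, crops included, and the job is handed in when it is done.

```bash
mkdir -p pics; ls; cat > h.py <<'E'
from rig import manip
import numpy as np,cv2
from scipy.spatial.transform import Rotation as R
def rot(q): return R.from_quat([q[1],q[2],q[3],q[0]]).as_matrix()
E
python3 - <<'E'
from h import *
s=manip.get_state(); print(s, manip.grasp_offset)
for n in ("scene","top","wrist"):
    i=manip.get_image(n); cv2.imwrite(f"pics/{n}0.png",i["frame"][:,:,::-1]); i.pop("frame"); print(n,i)
E
```

```text
pics
{'clock': 0.0, 'qpos': array([ 1.00100381e+00,  2.76580431e-01,  1.50614575e+00, -1.69501903e-05,
        1.36070685e+00, -1.20962807e-01]), 'qd': array([ 0.00134707, -0.00019454,  0.00049493, -0.00126504,  0.00021429,
        0.0004909 ]), 'effort': array([-8.31966045e-04, -4.16767859e+01, -2.45802408e+01, -5.64044990e-05,
        1.07556311e-02,  6.76506062e-06]), 'position': array([0.24919687, 0.51759595, 0.230443  ]), 'ee_rot': array([-3.03733487e-04,  2.22534101e-01,  9.74924472e-01, -8.68653499e-04]), 'contact_force': array([ 0.04733099,  0.64454674, -0.8859007 ]), 'moment': array([ 0.03937044, -0.02210341,  0.05519366]), 'gripper_force': 0.0, 'width': 0.08536809033661868} -0.0187
scene {'fx': 399.72953459762755, 'fy': 399.72953459762755, 'cx': 255.25394704113745, 'cy': 196.54911869467279, 'position': array([0.14659696, 0.48266946, 0.55381522]), 'attitude': array([-0.22339954, -0.13115168,  0.44998272,  0.85463878])}
top {'fx': 470.35535181781756, 'fy': 470.35535181781756, 'cx': 257.07377264946865, 'cy': 189.62224451867715, 'position': array([ 0.45216503, -0.14629118,  1.24096858]), 'attitude': array([ 0.7157537 ,  0.0226263 , -0.01021703, -0.69791139])}
wrist {'fx': 271.8711753204941, 'fy': 271.8711753204941, 'cx': 252.30555217273414, 'cy': 195.11196007763175, 'mount': array([[ 3.47212342e-04,  9.53373751e-01,  3.01791933e-01,
         7.67357547e-02],
       [ 9.99998985e-01,  8.59278515e-05, -1.42195103e-03,
        -7.49785703e-04],
       [-1.38158311e-03,  3.01792120e-01, -9.53372754e-01,
        -1.41887979e-01],
       [ 0.00000000e+00,  0.00000000e+00,  0.00000000e+00,
         1.00000000e+00]])}
```

View pics/scene0.png

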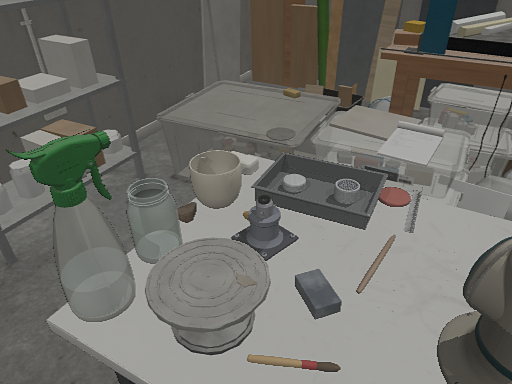

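View pics/top0.png

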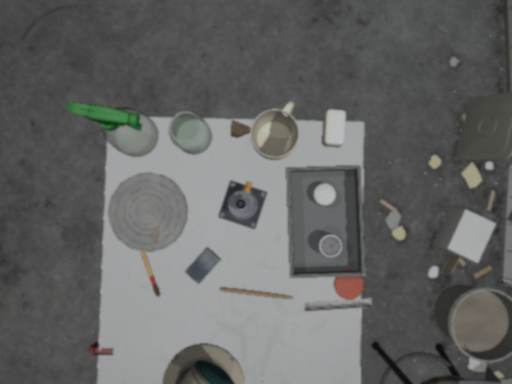

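The scene shows the cell at about (347,190), the cap at (294,183) and the neck at (264,205). The top view shows the cell at about (330,244), the cap at (325,195), the neck at (241,204) and the barb at (249,186).

```bash
cat >> h.py <<'E'
def cam(n,i,s=None):
    if n!="wrist": return np.array(i["position"]),rot(i["attitude"])
    T=np.eye(4);T[:3,:3]=rot(s["ee_rot"]);T[:3,3]=s["position"];T=T@i["mount"];return T[:3,3],T[:3,:3]
def ray(i,C,uv):
    d=C[1]@np.array([(uv[0]-i["cx"])/i["fx"],-(uv[1]-i["cy"])/i["fy"],-1]);return C[0],d/np.linalg.norm(d)
def onz(i,C,uv,z): o,d=ray(i,C,uv); return o+d*(z-o[2])/d[2]
def tri(a,b):
    A=np.c_[a[1],-b[1]]; t=np.linalg.lstsq(A,b[0]-a[0],rcond=None)[0]
    p=a[0]+a[1]*t[0];q=b[0]+b[1]*t[1];return (p+q)/2,np.linalg.norm(p-q)
def proj(i,C,P):
    p=C[1].T@(np.array(P)-C[0]);return np.array([i["cx"]-i["fx"]*p[0]/p[2],i["cy"]+i["fy"]*p[1]/p[2]])
E
python3 - <<'E'
from h import *
t=manip.get_image("top");s=manip.get_image("scene")
a=cv2.resize(t["frame"][150:270,210:370],None,fx=4,fy=4,interpolation=cv2.INTER_CUBIC)[:,:640]
b=cv2.resize(s["frame"][150:270,220:400],None,fx=4,fy=4,interpolation=cv2.INTER_CUBIC)
cv2.imwrite("pics/ta.png",a[:,:,::-1]);cv2.imwrite("pics/sb.png",b[:,:,::-1])
T=cam("top",t);S=cam("scene",s)
for n,u,v in (("cell",(330,244),(347,186)),("cap",(325,195),(294,181)),("neck",(241,203),(264,200))):
    print(n,tri(ray(t,T,u),ray(s,S,v)),onz(t,T,u,.04))
E
```

```text
cell (array([ 0.37143114, -0.3145125 ,  0.03556028]), np.float64(0.005486697487343834)) [ 0.37431064 -0.31294945  0.04      ]
cap (array([ 0.49960436, -0.30020471,  0.02017904]), np.float64(0.0011718777443205056)) [ 0.49831207 -0.29795036  0.04      ]
neck (array([ 0.47004059, -0.08821991,  0.10093364]), np.float64(0.0032452557845890125)) [ 0.47250741 -0.08431478  0.04      ]
```

View pics/ta.png

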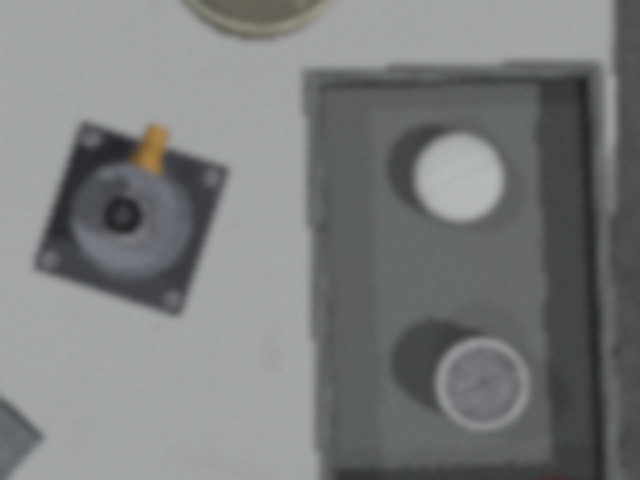

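View pics/sb.png

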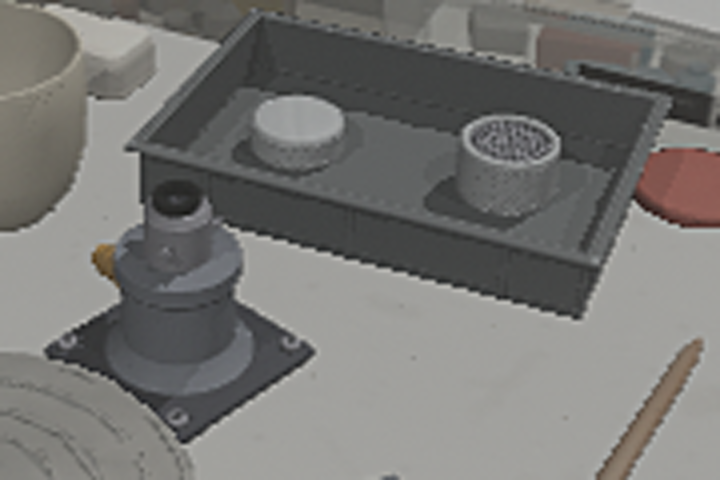

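Enlarged: the cell's top disc is at about top px (330,245.5) and scene px (347.6,184.6). The neck and seal are at top px (240.5,203.4) and scene px (264.5,199). The barb points up and slightly right in the top view.

```bash
python3 - <<'E'
from h import *
t=manip.get_image("top");s=manip.get_image("scene");T=cam("top",t);S=cam("scene",s)
for n,u,v in (("cell",(330.1,245.6),(347.5,184.5)),("cap",(324.5,194),(294.2,178.5)),("seal",(240.4,203.5),(264,198.5)),("wheel",(148,211),(209,282)),("mug",(275,133),(216,170))):
    print(n,tri(ray(t,T,u),ray(s,S,v)))
for n,u in (("barb tip",(248.5,183)),): print(n,onz(t,T,u,.036))
for u in ((287,168),(361,166),(290,276),(365,274)): print("bin rim",onz(t,T,u,.044))
E
python3 -m pendant '[{"dx":-0.012,"dy":-0.012},{"dx":-0.0257,"dy":-0.0249},{"dx":-0.0257,"dy":-0.0249},{"dx":-0.0257,"dy":-0.0249}]'
```

```text
cell (array([ 0.3690387 , -0.31361486,  0.04101706]), np.float64(0.002770870664285979))
cap (array([ 0.50035374, -0.29854352,  0.02826293]), np.float64(0.002100595343868762))
seal (array([ 0.46895555, -0.08692243,  0.10568084]), np.float64(0.0027059135926385926))
wheel (array([0.44423473, 0.13930968, 0.09092816]), np.float64(0.0048614970951265934))
mug (array([ 0.64482758, -0.16775886,  0.08147256]), np.float64(0.006192651062886439))
barb tip [ 0.52438143 -0.10197426  0.036     ]
bin rim [ 0.56463285 -0.19946944  0.044     ]
bin rim [ 0.57426267 -0.38740723  0.044     ]
bin rim [ 0.29148294 -0.21322796  0.044     ]
bin rim [ 0.30174676 -0.40162766  0.044     ]invalid input
```

```bash
python3 -m pendant '[{"dx":-0.012,"dy":-0.012,"dz":0,"rx":0,"ry":0,"rz":0,"hand":0.085},{"dx":-0.0257,"dy":-0.0249,"dz":0,"rx":0,"ry":0,"rz":0,"hand":0.085},{"dx":-0.0257,"dy":-0.0249,"dz":0,"rx":0,"ry":0,"rz":0,"hand":0.085},{"dx":-0.0257,"dy":-0.0249,"dz":0,"rx":0,"ry":0,"rz":0,"hand":0.085}]'; python3 -m pendant --help | head -20
```

```text
clock: 0.68
position: [0.2922, 0.4002, 0.2311]
ee_rot: [0.0, 0.222, 0.975, -0.0]
contact_force: [0.5, -0.2, 0.1]
width: 0.0853
gripper_force: 0.0invalid input: not JSON, or not a number
```

```bash
python3 -m pendant '[{"dx":-0.029,"dy":-0.0285,"hand":0.085},{"dx":-0.029,"dy":-0.0285,"hand":0.085},{"dx":-0.029,"dy":-0.0285,"hand":0.085},{"dx":-0.029,"dy":-0.0285,"hand":0.085},{"dx":-0.029,"dy":-0.0285,"hand":0.085},{"dx":-0.029,"dy":-0.0285,"hand":0.085},{"dx":-0.029,"dy":-0.0285,"hand":0.085},{"dx":-0.029,"dy":-0.0285,"hand":0.085},{"dx":-0.029,"dy":-0.0285,"hand":0.085},{"dx":-0.029,"dy":-0.0285,"hand":0.085},{"dx":-0.023,"dy":-0.022,"hand":0.085},{"dx":-0.010,"dy":-0.010,"hand":0.085}]'
```

```text
invalid input
```

```bash
python3 -m pendant '[{"dx":-0.029,"dy":-0.0285,"dz":0,"rx":0,"ry":0,"rz":0,"hand":0.085},{"dx":-0.029,"dy":-0.0285,"dz":0,"rx":0,"ry":0,"rz":0,"hand":0.085},{"dx":-0.029,"dy":-0.0285,"dz":0,"rx":0,"ry":0,"rz":0,"hand":0.085},{"dx":-0.029,"dy":-0.0285,"dz":0,"rx":0,"ry":0,"rz":0,"hand":0.085},{"dx":-0.029,"dy":-0.0285,"dz":0,"rx":0,"ry":0,"rz":0,"hand":0.085},{"dx":-0.029,"dy":-0.0285,"dz":0,"rx":0,"ry":0,"rz":0,"hand":0.085},{"dx":-0.029,"dy":-0.0285,"dz":0,"rx":0,"ry":0,"rz":0,"hand":0.085},{"dx":-0.029,"dy":-0.0285,"dz":0,"rx":0,"ry":0,"rz":0,"hand":0.085},{"dx":-0.029,"dy":-0.0285,"dz":0,"rx":0,"ry":0,"rz":0,"hand":0.085},{"dx":-0.029,"dy":-0.0285,"dz":0,"rx":0,"ry":0,"rz":0,"hand":0.085},{"dx":-0.023,"dy":-0.022,"dz":0,"rx":0,"ry":0,"rz":0,"hand":0.085},{"dx":-0.010,"dy":-0.010,"dz":0,"rx":0,"ry":0,"rz":0,"hand":0.085}]'
python3 - <<'E'
from h import *
s=manip.get_state();i=manip.get_image("wrist");cv2.imwrite("pics/w1.png",i["frame"][:,:,::-1]);print(s["qpos"],s["position"],s["ee_rot"])
C=cam("wrist",i,s);print([proj(i,C,p) for p in ((.469,-.087,.106),(.469,-.087,.1),(.469,-.087,.07))])
E
```

```text
clock: 1.68
position: [0.4472, -0.0285, 0.2315]
ee_rot: [0.001, 0.224, 0.975, -0.001]
contact_force: [-0.5, 0.7, 0.0]
width: 0.0849
gripper_force: 0.0
[-0.21765076  0.08171306  1.75368738 -0.00179635  1.30410679 -1.3356605 ] [ 0.44720827 -0.0284719   0.23147331] [ 1.05024638e-03  2.24234324e-01  9.74534314e-01 -8.57522536e-04]
[array([212.57110188, 227.9286925 ]), array([213.33376577, 225.63000801]), array([216.74590601, 215.34574799])]
```

View pics/w1.png

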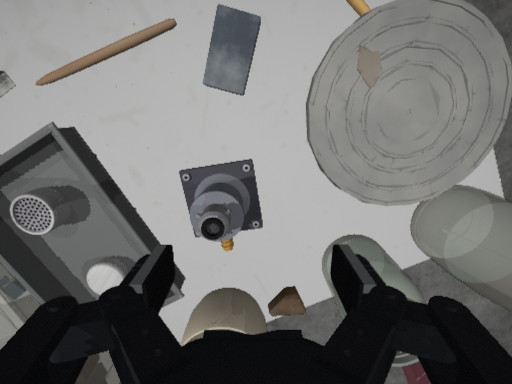

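The wrist view shows the seal at about (212,228), which matches the prediction of (212.6,227.9). The cell's perforated top is at about (34,214) and the cap at about (105,275). Next I move over the cell.

```bash
python3 -m pendant '[{"dx":-0.0068,"dy":-0.0363,"dz":0,"rx":0,"ry":0,"rz":0,"hand":0.085},{"dx":-0.0068,"dy":-0.0363,"dz":0,"rx":0,"ry":0,"rz":0,"hand":0.085},{"dx":-0.0068,"dy":-0.0363,"dz":0,"rx":0,"ry":0,"rz":0,"hand":0.085},{"dx":-0.0068,"dy":-0.0363,"dz":0.01,"rx":0,"ry":0,"rz":0,"hand":0.085},{"dx":-0.0068,"dy":-0.0363,"dz":0.01,"rx":0,"ry":0,"rz":0,"hand":0.085},{"dx":-0.0068,"dy":-0.0363,"dz":0.015,"rx":0,"ry":0,"rz":0,"hand":0.085},{"dx":-0.0068,"dy":-0.0363,"dz":0.015,"rx":0,"ry":0,"rz":0,"hand":0.085},{"dx":-0.0068,"dy":-0.0363,"dz":0.03,"rx":0,"ry":0,"rz":0,"hand":0.085},{"dx":0,"dy":0,"dz":0.02,"rx":0,"ry":0,"rz":0,"hand":0.085},{"dx":0,"dy":0,"dz":0.0,"rx":0,"ry":0,"rz":0,"hand":0.085}]'
python3 - <<'E'
from h import *
s=manip.get_state();i=manip.get_image("wrist");cv2.imwrite("pics/w2.png",i["frame"][:,:,::-1]);print(s["qpos"],s["position"],s["ee_rot"],s["contact_force"])
C=cam("wrist",i,s);print([proj(i,C,p) for p in ((.369,-.3136,.04),(.369,-.3136,.004))])
E
```

```text
clock: 2.57
position: [0.3674, -0.3041, 0.1314]
ee_rot: [-0.003, 0.224, 0.975, 0.003]
contact_force: [0.3, 0.6, -0.6]
width: 0.0851
gripper_force: 0.0
[-8.37817109e-01  2.16168503e-01  1.85763154e+00  3.99562860e-04
  1.07617109e+00 -1.95693427e+00] [ 0.36737099 -0.30414022  0.13144348] [-0.00332815  0.22401588  0.97457647  0.00255026] [ 0.25750982  0.62388542 -0.6203883 ]
[array([243.82695836, 204.731624  ]), array([244.69308958, 193.33021468])]
```

View pics/w2.png

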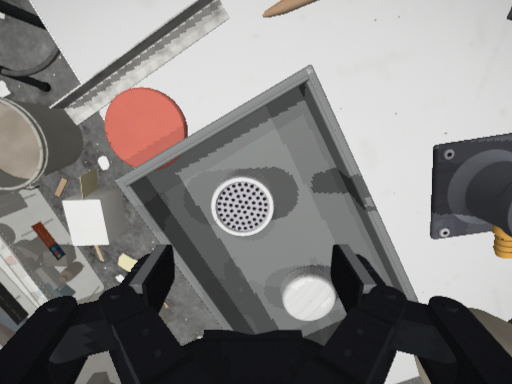

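The cell's ring is centred at about (242,206), close to the prediction. The walls leave the fingers room. Now I fit it exactly.

```bash
python3 - <<'E'
from h import *
s=manip.get_state();i=manip.get_image("wrist");C=cam("wrist",i,s)
g=cv2.cvtColor(i["frame"],cv2.COLOR_RGB2GRAY);m=(g>125).astype(np.uint8)
r=np.zeros_like(m);r[165:245,200:285]=m[165:245,200:285]
c=max(cv2.findContours(r,cv2.RETR_EXTERNAL,cv2.CHAIN_APPROX_NONE)[0],key=cv2.contourArea);e=cv2.fitEllipse(cv2.convexHull(c));print(e)
P=onz(i,C,e[0],.04);o=C[0]
t=manip.get_image("top");T=cam("top",t);q=tri(ray(i,C,e[0]),ray(t,T,(330.1,245.6)));print("onz",P,"tri",q,"height from size",o[2]-e[1][1]*0+0)
s=manip.get_state();Rm=rot(s["ee_rot"]);print(s["position"],s["qd"].round(3),"tool delta",Rm.T@(P-s["position"]))
E
```

```text
((241.74510192871094, 201.99493408203125), (76.420166015625, 128.18507385253906), 154.53346252441406)
onz [ 0.36755343 -0.31432435  0.04      ] tri (array([ 0.36970029, -0.31495836,  0.03273807]), np.float64(0.0013397871008945352)) height from size 0.2755410302297098
[ 0.37032704 -0.30456411  0.13569375] [ 0.013 -0.017 -0.017 -0.002 -0.007  0.001] tool delta [-0.00169353 -0.01004563  0.09568942]
```

```bash
python3 - <<'E'
from h import *
s=manip.get_state();i=manip.get_image("wrist");C=cam("wrist",i,s)
g=cv2.cvtColor(i["frame"],cv2.COLOR_RGB2GRAY)
for th in (140,155,170):
    m=np.zeros_like(g);m[160:250,195:290]=(g>th)[160:250,195:290]
    c=max(cv2.findContours(m,cv2.RETR_EXTERNAL,cv2.CHAIN_APPROX_NONE)[0],key=cv2.contourArea);e=cv2.fitEllipse(cv2.convexHull(c))
    print(th,e,onz(i,C,e[0],.04))
t=manip.get_image("top");T=cam("top",t);print(tri(ray(i,C,e[0]),ray(t,T,(330.1,245.6))),proj(t,T,onz(i,C,e[0],.04)))
P=onz(i,C,e[0],.04)
s=manip.get_state();Rm=rot(s["ee_rot"]);print(s["position"],s["ee_rot"],"tool delta",Rm.T@(P-s["position"]))
E
```

```text
140 ((241.0402069091797, 200.7173614501953), (59.4560546875, 62.647361755371094), 99.92619323730469) [ 0.36921374 -0.31594672  0.04      ]
155 ((241.173095703125, 200.86509704589844), (58.6584587097168, 62.10015869140625), 102.34515380859375) [ 0.36939586 -0.31590017  0.04      ]
170 ((241.17576599121094, 200.89096069335938), (58.27299118041992, 61.6741943359375), 100.32555389404297) [ 0.36941952 -0.31590915  0.04      ]
(array([ 0.36998846, -0.31484418,  0.03842026]), np.float64(0.002691297920007926)) [331.13440777 245.96807521]
[ 0.37095373 -0.30489345  0.13652042] [ 1.20786006e-03  2.21733402e-01  9.75106397e-01 -5.94237121e-04] tool delta [-0.00312732 -0.01053578  0.09653553]
```

```bash
python3 -m pendant '[{"dx":-0.003,"dy":-0.0105,"dz":0.01,"rx":0,"ry":0,"rz":0,"hand":0.085},{"dx":0,"dy":0,"dz":0.03,"rx":0,"ry":0,"rz":0,"hand":0.085},{"dx":0,"dy":0,"dz":0.025,"rx":0,"ry":0,"rz":0,"hand":0.085},{"dx":0,"dy":0,"dz":0.025,"rx":0,"ry":0,"rz":0,"hand":0.085},{"dx":0,"dy":0,"dz":0.015,"rx":0,"ry":0,"rz":0,"hand":0.085},{"dx":0,"dy":0,"dz":0.01,"rx":0,"ry":0,"rz":0,"hand":0.085},{"dx":0,"dy":0,"dz":0.005,"rx":0,"ry":0,"rz":0,"hand":0.085},{"dx":0,"dy":0,"dz":0,"rx":0,"ry":0,"rz":0,"hand":0.085},{"dx":0,"dy":0,"dz":0,"rx":0,"ry":0,"rz":0,"hand":0.085}]' 60
```

```text
clock: 3.57
position: [0.3685, -0.3164, 0.0153]
ee_rot: [0.0, 0.222, 0.975, -0.0]
contact_force: [-0.6, 0.3, 0.2]
width: 0.0848
gripper_force: 0.0
```

```bash
python3 -m pendant '[{"dx":0,"dy":0,"dz":0.004,"rx":0,"ry":0,"rz":0,"hand":0.085},{"dx":0,"dy":0,"dz":0,"rx":0,"ry":0,"rz":0,"hand":0.05},{"dx":0,"dy":0,"dz":0,"rx":0,"ry":0,"rz":0,"hand":0.05},{"dx":0,"dy":0,"dz":0,"rx":0,"ry":0,"rz":0,"hand":0.05},{"dx":0,"dy":0,"dz":0,"rx":0,"ry":0,"rz":0,"hand":0.05},{"dx":0,"dy":0,"dz":0,"rx":0,"ry":0,"rz":0,"hand":0.05},{"dx":0,"dy":0,"dz":0,"rx":0,"ry":0,"rz":0,"hand":0.05},{"dx":0,"dy":0,"dz":0,"rx":0,"ry":0,"rz":0,"hand":0.05}]' 60; python3 -c "
from h import *
s=manip.get_state();print(s['position'],s['contact_force'])"
```

```text
clock: 4.23
position: [0.3684, -0.3162, 0.0119]
ee_rot: [0.001, 0.223, 0.975, -0.0]
contact_force: [-0.4, 0.8, 4.9]
width: 0.0576
gripper_force: 64.2
[ 0.3683655  -0.31618086  0.01189277] [-0.36776596  0.80997033  4.86536807]
```

```bash
python3 -m pendant '[{"dx":0,"dy":0,"dz":-0.005,"rx":0,"ry":0,"rz":0,"hand":0.05},{"dx":0,"dy":0,"dz":-0.015,"rx":0,"ry":0,"rz":0,"hand":0.05},{"dx":0,"dy":0,"dz":-0.03,"rx":0,"ry":0,"rz":0,"hand":0.05},{"dx":0,"dy":0,"dz":-0.035,"rx":0,"ry":0,"rz":0,"hand":0.05},{"dx":0,"dy":0,"dz":-0.035,"rx":0,"ry":0,"rz":0,"hand":0.05},{"dx":0,"dy":0,"dz":-0.03,"rx":0,"ry":0,"rz":0,"hand":0.05},{"dx":0,"dy":0,"dz":-0.02,"rx":0,"ry":0,"rz":0,"hand":0.05},{"dx":0,"dy":0,"dz":0,"rx":0,"ry":0,"rz":0,"hand":0.05}]' 60; python3 - <<'E'
from h import *
i=manip.get_image("wrist")
s2=manip.get_state()
cv2.imwrite("pics/w3.png",i["frame"][:,:,::-1])
f=cv2.imread("pics/w1.png")[:,:,::-1];s=dict(position=np.array([0.44720827,-0.0284719,0.23147331]),ee_rot=[1.05024638e-03,2.24234324e-01,9.74534314e-01,-8.57522536e-04])
C=cam("wrist",i,s);g=cv2.cvtColor(np.ascontiguousarray(f),cv2.COLOR_RGB2GRAY)
print(g[215:243:2,198:228:2])
for th in (45,60,70):
    m=np.zeros_like(g);m[216:241,199:226]=(g<th)[216:241,199:226]
    c=max(cv2.findContours(m,cv2.RETR_EXTERNAL,cv2.CHAIN_APPROX_NONE)[0],key=cv2.contourArea);e=cv2.fitEllipse(cv2.convexHull(c));print(th,e,onz(i,C,e[0],.106))
t=manip.get_image("top");T=cam("top",t);g=cv2.cvtColor(t["frame"],cv2.COLOR_RGB2GRAY)
for th in (50,65):
    m=np.zeros_like(g);m[196:211,233:248]=(g<th)[196:211,233:248];M=cv2.moments(m,True);u=(M["m10"]/M["m00"],M["m01"]/M["m00"]);print(u,M["m00"],onz(t,T,u,.106),tri(ray(t,T,u),ray(i,C,e[0])))
print(s2["contact_force"])
E
```

```text
clock: 4.9
position: [0.3699, -0.3182, 0.1858]
ee_rot: [0.004, 0.222, 0.975, -0.003]
contact_force: [0.4, -0.5, -1.0]
width: 0.0574
gripper_force: 64.7
[[117  87  99 113 112 120 117 121 114 115  85  87  84  70  62]
 [127 112 115 120 145 119 112  75 107 115  90  86  84  83  69]
 [109 116 124 122  48  16  16  18  16  10  33  81 100  85  84]
 [104 122 123  52  25  26  26  26  25  26  18  20  81  94  85]
 [124 130  75  26  25  28  32  48  40  25  28  22  35  93  83]
 [121 132  26  25  28  41  48  66  62  55  28  26  19  79  80]
 [119 124  24  24  29  45  67  65  67  57  55  28  23  61  87]
 [113 117  25  25  22  42  48  65  61  58  55  26  28  66  83]
 [114 105  25  24  14  38  41  66  62  58  47  26  25  80  74]
 [130 122  44  27  21  11  27  28  32  27  21  27  33  84  79]
 [127 114 110  26  26  21  12  11  15  20  25  29  71  74 104]
 [150 182 156 110  36  25  26  26  26  27  43  74  83 117 117]
 [182 182 182 182 155  96  61  49  48  76 102  96 116 117 119]
 [182 183 182 182 182 182 183 167 154 145 147 137 117 135 116]]
45 ((212.268798828125, 228.2601776123047), (21.249238967895508, 22.551055908203125), 86.37075805664062) [ 0.46919269 -0.08747291  0.106     ]
60 ((212.38743591308594, 228.08349609375), (21.87221908569336, 22.84480857849121), 85.57816314697266) [ 0.46906607 -0.08725961  0.106     ]
70 ((212.48165893554688, 228.27735900878906), (22.169401168823242, 23.327205657958984), 84.26716613769531) [ 0.46931021 -0.087277    0.106     ]
(240.59154929577466, 203.28169014084506) 71.0 [ 0.47068486 -0.08675279  0.106     ] (array([ 0.47016189, -0.0871504 ,  0.10511475]), np.float64(0.0013927963020131911))
(241.8034188034188, 203.01709401709402) 117.0 [ 0.47139739 -0.08966217  0.106     ] (array([ 0.47146881, -0.08938109,  0.09980965]), np.float64(8.693840127696763e-05))
[ 0.28168063 -0.57731767 -3.14137365]
```

View pics/w3.png

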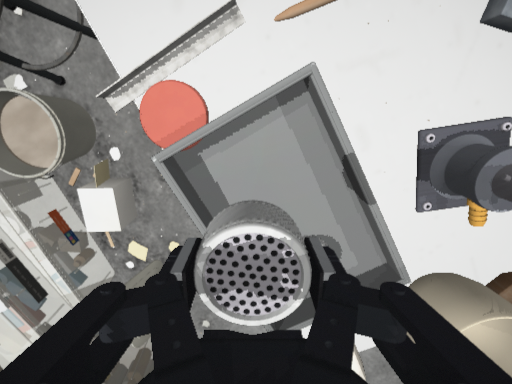

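The cell is held squarely between the pads, with its top ellipse at about (252,275). The cap stayed in the bin and the strainer is at right. Next I carry the cell over the neck.

```bash
python3 -m pendant '[{"dx":0,"dy":0.015,"dz":0,"rx":0,"ry":0,"rz":0,"hand":0.05},{"dx":0.0013,"dy":0.031,"dz":0,"rx":0,"ry":0,"rz":0,"hand":0.05},{"dx":0.0013,"dy":0.031,"dz":0,"rx":0,"ry":0,"rz":0,"hand":0.05},{"dx":0.0013,"dy":0.031,"dz":0,"rx":0,"ry":0,"rz":0,"hand":0.05},{"dx":0.0013,"dy":0.031,"dz":0,"rx":0,"ry":0,"rz":0,"hand":0.05},{"dx":0.0013,"dy":0.031,"dz":0.01,"rx":0,"ry":0,"rz":0,"hand":0.05},{"dx":0.0013,"dy":0.031,"dz":0.01,"rx":0,"ry":0,"rz":0,"hand":0.05},{"dx":0.0013,"dy":0.03,"dz":0.01,"rx":0,"ry":0,"rz":0,"hand":0.05},{"dx":0.001,"dy":0.02,"dz":0.01,"rx":0,"ry":0,"rz":0,"hand":0.05},{"dx":0,"dy":0,"dz":0,"rx":0,"ry":0,"rz":0,"hand":0.05},{"dx":0,"dy":0,"dz":0,"rx":0,"ry":0,"rz":0,"hand":0.05},{"dx":0,"dy":0,"dz":0,"rx":0,"ry":0,"rz":0,"hand":0.05}]' 60; python3 - <<'E'
from h import *
s=manip.get_state();i=manip.get_image("wrist")
cv2.imwrite("pics/w4.png",i["frame"][:,:,::-1])
C=cam("wrist",i,s);g=cv2.cvtColor(i["frame"],cv2.COLOR_RGB2GRAY)
Rm=rot(s["ee_rot"])
for th in (120,150,170):
    m=np.zeros_like(g);m[215:330,190:315]=(g>th)[215:330,190:315]
    c=max(cv2.findContours(m,cv2.RETR_EXTERNAL,cv2.CHAIN_APPROX_NONE)[0],key=cv2.contourArea);e=cv2.fitEllipse(cv2.convexHull(c))
    P=onz(i,C,e[0],s["position"][2]+.028);print(th,e,P,Rm.T@(P-s["position"]))
print(s["position"],s["ee_rot"],s["contact_force"],s["qpos"],"need tool",Rm.T@(np.array([.4693,-.0873,.1])-s["position"]))
E
```

```text
clock: 6.0
position: [0.4668, -0.0857, 0.1399]
ee_rot: [-0.001, 0.222, 0.975, -0.0]
contact_force: [0.2, 0.2, -2.4]
width: 0.0577
gripper_force: 64.8
120 ((253.5531005859375, 312.1329650878906), (61.9895133972168, 127.18833923339844), 85.71082305908203) [ 0.48651695 -0.09502058  0.16787074] [-2.17106596e-02  7.55379944e-05 -2.80564176e-02]
150 ((253.24705505371094, 311.87957763671875), (81.84246826171875, 121.6358642578125), 83.82649230957031) [ 0.48630877 -0.09509338  0.16787074] [-2.15546069e-02 -8.02910673e-05 -2.80558593e-02]
170 ((253.41397094726562, 311.9832763671875), (82.13186645507812, 121.65373229980469), 82.78378295898438) [ 0.48640313 -0.0950445   0.16787074] [-2.16184584e-02  4.65104430e-06 -2.80561087e-02]
[ 0.46684147 -0.08567196  0.13987074] [-1.37259701e-03  2.22279046e-01  9.74982104e-01 -1.94145135e-04] [ 0.15071558  0.18475923 -2.35481135] [-3.27717455e-01  2.01335600e-01  1.85346289e+00 -7.55887091e-04
  1.08948463e+00 -1.44985976e+00] need tool [-0.0030245  -0.00036213  0.03986342]
```

View pics/w4.png

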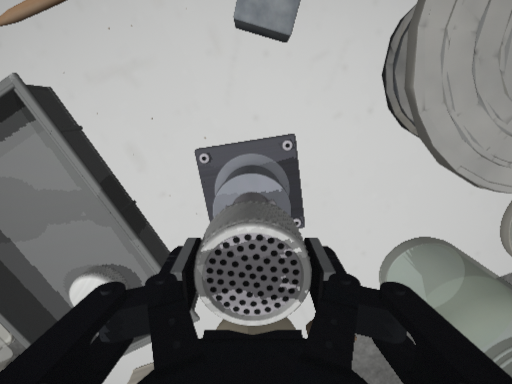

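```bash
python3 - <<'E'
from h import *
i=manip.get_image("wrist");s=manip.get_state();C=cam("wrist",i,s);Rm=rot(s["ee_rot"])
g=cv2.cvtColor(i["frame"],cv2.COLOR_RGB2GRAY).astype(int)
p=g[:,251:257].mean(1).astype(int);print(list(zip(range(212,245),p[212:245])),list(zip(range(310,336),p[310:336])))
for rows in ((225,326),(230,322),(233,318)):
    Q=[Rm.T@(onz(i,C,(253,r),s["position"][2]+.028)-s["position"]) for r in rows];print(rows,Q[0][0],Q[1][0],(Q[0][0]+Q[1][0])/2)
E
```

```text
[(212, np.int64(82)), (213, np.int64(82)), (214, np.int64(82)), (215, np.int64(81)), (216, np.int64(83)), (217, np.int64(84)), (218, np.int64(86)), (219, np.int64(93)), (220, np.int64(100)), (221, np.int64(100)), (222, np.int64(101)), (223, np.int64(115)), (224, np.int64(134)), (225, np.int64(154)), (226, np.int64(177)), (227, np.int64(193)), (228, np.int64(192)), (229, np.int64(192)), (230, np.int64(192)), (231, np.int64(192)), (232, np.int64(183)), (233, np.int64(162)), (234, np.int64(155)), (235, np.int64(148)), (236, np.int64(135)), (237, np.int64(123)), (238, np.int64(118)), (239, np.int64(132)), (240, np.int64(145)), (241, np.int64(143)), (242, np.int64(126)), (243, np.int64(91)), (244, np.int64(56))] [(310, np.int64(101)), (311, np.int64(97)), (312, np.int64(99)), (313, np.int64(115)), (314, np.int64(143)), (315, np.int64(145)), (316, np.int64(125)), (317, np.int64(123)), (318, np.int64(123)), (319, np.int64(124)), (320, np.int64(150)), (321, np.int64(187)), (322, np.int64(195)), (323, np.int64(195)), (324, np.int64(194)), (325, np.int64(161)), (326, np.int64(74)), (327, np.int64(79)), (328, np.int64(80)), (329, np.int64(80)), (330, np.int64(81)), (331, np.int64(81)), (332, np.int64(81)), (333, np.int64(78)), (334, np.int64(58)), (335, np.int64(14))]
(225, 326) 0.02640615632702401 -0.03047601938741269 -0.00203493153019434
(230, 322) 0.023917785957825375 -0.027925243266957195 -0.00200372865456591
(233, 318) 0.022410237342366 -0.025402146351796925 -0.0014959545047154629
```

```bash
python3 -m pendant '[{"dx":-0.0015,"dy":-0.0004,"dz":0.005,"rx":0,"ry":0,"rz":0,"hand":0.05},{"dx":0,"dy":0,"dz":0.008,"rx":0,"ry":0,"rz":0,"hand":0.05},{"dx":0,"dy":0,"dz":0.008,"rx":0,"ry":0,"rz":0,"hand":0.05},{"dx":0,"dy":0,"dz":0.006,"rx":0,"ry":0,"rz":0,"hand":0.05},{"dx":0,"dy":0,"dz":0.003,"rx":0,"ry":0,"rz":0,"hand":0.05},{"dx":0,"dy":0,"dz":0.003,"rx":0,"ry":0,"rz":0,"hand":0.05},{"dx":0,"dy":0,"dz":0.002,"rx":0,"ry":0,"rz":0,"hand":0.05},{"dx":0,"dy":0,"dz":0,"rx":0,"ry":0,"rz":0,"hand":0.05},{"dx":0,"dy":0,"dz":0,"rx":0,"ry":0,"rz":0,"hand":0.05}]' 60; python3 -c "
from h import *
s=manip.get_state();print(s['position'],s['contact_force'],s['moment'])"
```

```text
clock: 6.85
position: [0.4691, -0.0865, 0.1061]
ee_rot: [0.0, 0.222, 0.975, 0.0]
contact_force: [-0.6, 0.1, -0.2]
width: 0.0577
gripper_force: 64.8
[ 0.46909513 -0.08646251  0.10606493] [-0.56431877  0.06803182 -0.23323772] [ 0.04139223 -0.00682905  0.00500038]
```

```bash
python3 -m pendant '[{"dx":0.0006,"dy":0,"dz":0.002,"rx":0,"ry":0,"rz":0,"hand":0.05},{"dx":0,"dy":0,"dz":0.002,"rx":0,"ry":0,"rz":0,"hand":0.05},{"dx":0,"dy":0,"dz":0.002,"rx":0,"ry":0,"rz":0,"hand":0.05},{"dx":0,"dy":0,"dz":0.002,"rx":0,"ry":0,"rz":0,"hand":0.05},{"dx":0,"dy":0,"dz":0,"rx":0,"ry":0,"rz":0,"hand":0.05},{"dx":0,"dy":0,"dz":0,"rx":0,"ry":0,"rz":0,"hand":0.05}]' 60; python3 -c "
from h import *
s=manip.get_state();print(s['position'],s['contact_force'],s['moment'])"
```

```text
clock: 7.35
position: [0.4683, -0.0862, 0.0979]
ee_rot: [-0.0, 0.223, 0.975, 0.0]
contact_force: [-0.4, 0.5, -2.3]
width: 0.0575
gripper_force: 64.8
[ 0.46834074 -0.08619022  0.09787197] [-0.39080717  0.51299088 -2.33906588] [ 0.01774041  0.02273866 -0.00586045]
```

Cell bottom is near 0.090 m and moving freely. I continue to the pins.

```bash
python3 -m pendant '[{"dx":0,"dy":0,"dz":0.0015,"rx":0,"ry":0,"rz":0,"hand":0.05},{"dx":0,"dy":0,"dz":0.0015,"rx":0,"ry":0,"rz":0,"hand":0.05},{"dx":0,"dy":0,"dz":0.001,"rx":0,"ry":0,"rz":0,"hand":0.05},{"dx":0,"dy":0,"dz":0,"rx":0,"ry":0,"rz":0,"hand":0.05},{"dx":0,"dy":0,"dz":0,"rx":0,"ry":0,"rz":0,"hand":0.05}]' 60; python3 -c "
from h import *
s=manip.get_state();print(s['position'],s['contact_force'],s['moment'])"
```

```text
clock: 7.77
position: [0.4687, -0.0863, 0.0947]
ee_rot: [0.0, 0.223, 0.975, -0.0]
contact_force: [-0.7, -0.4, 4.8]
width: 0.0579
gripper_force: 65.6
[ 0.4686633  -0.08630175  0.09465448] [-0.73356515 -0.38189781  4.75846103] [ 0.00267446  0.17295789 -0.03036732]
```

Contact with the pins at about 5–7 N. I turn under this light preload.

```bash
python3 -m pendant '[{"dx":0,"dy":0,"dz":0.0003,"rx":0,"ry":0,"rz":3,"hand":0.05},{"dx":0,"dy":0,"dz":0,"rx":0,"ry":0,"rz":4,"hand":0.05},{"dx":0,"dy":0,"dz":0,"rx":0,"ry":0,"rz":4,"hand":0.05},{"dx":0,"dy":0,"dz":0,"rx":0,"ry":0,"rz":4,"hand":0.05},{"dx":0,"dy":0,"dz":0,"rx":0,"ry":0,"rz":4,"hand":0.05},{"dx":0,"dy":0,"dz":0,"rx":0,"ry":0,"rz":4,"hand":0.05}]' 60; python3 -c "
from h import *
s=manip.get_state();print(s['position'],s['contact_force'],s['moment'],s['qpos'][5])"
```

```text
clock: 8.27
position: [0.4695, -0.0869, 0.0946]
ee_rot: [0.001, 0.414, 0.91, -0.0]
contact_force: [-0.2, -0.0, 6.3]
width: 0.0574
gripper_force: 65.5
[ 0.46949601 -0.08692961  0.09457421] [-0.22911361 -0.04547305  6.32806191] [-0.09902505  0.0813039   0.08616726] -1.045813459833774
```

```bash
python3 -m pendant '[{"dx":0,"dy":0,"dz":0.0003,"rx":0,"ry":0,"rz":4,"hand":0.05},{"dx":0,"dy":0,"dz":0,"rx":0,"ry":0,"rz":4,"hand":0.05},{"dx":0,"dy":0,"dz":0,"rx":0,"ry":0,"rz":4,"hand":0.05},{"dx":0,"dy":0,"dz":0,"rx":0,"ry":0,"rz":4,"hand":0.05},{"dx":0,"dy":0,"dz":0,"rx":0,"ry":0,"rz":4,"hand":0.05},{"dx":0,"dy":0,"dz":0,"rx":0,"ry":0,"rz":4,"hand":0.05}]' 60; python3 -c "
from h import *
s=manip.get_state();print(s['position'],s['contact_force'],s['moment'],s['qpos'][5])"
```

```text
clock: 8.77
position: [0.4697, -0.087, 0.0946]
ee_rot: [0.002, 0.594, 0.805, 0.0]
contact_force: [-0.6, -0.7, 6.4]
width: 0.0577
gripper_force: 65.7
[ 0.46972324 -0.08697115  0.09458963] [-0.64451806 -0.67749041  6.44772413] [-0.10159003  0.0636467   0.09573524] -0.6269567877793278
```

```bash
python3 -m pendant '[{"dx":0,"dy":0,"dz":0.0001,"rx":0,"ry":0,"rz":4,"hand":0.05},{"dx":0,"dy":0,"dz":0,"rx":0,"ry":0,"rz":4,"hand":0.05},{"dx":0,"dy":0,"dz":0,"rx":0,"ry":0,"rz":4,"hand":0.05},{"dx":0,"dy":0,"dz":0,"rx":0,"ry":0,"rz":4,"hand":0.05},{"dx":0,"dy":0,"dz":0,"rx":0,"ry":0,"rz":4,"hand":0.05},{"dx":0,"dy":0,"dz":0,"rx":0,"ry":0,"rz":4,"hand":0.05}]' 60; python3 -c "
from h import *
s=manip.get_state();print(s['position'],s['contact_force'],s['moment'],s['qpos'][5])"
```

```text
clock: 9.27
position: [0.4687, -0.0861, 0.0932]
ee_rot: [0.0, 0.749, 0.663, 0.0]
contact_force: [0.5, 0.5, -1.4]
width: 0.0578
gripper_force: 64.8
[ 0.46870382 -0.08612093  0.09321763] [ 0.52029891  0.4522783  -1.43031281] [ 0.147317   -0.21900757  0.02939834] -0.20779783116591774
```

It dropped: z is lower and the force is back to about the cell's weight. I ease down along the keyways.

```bash
python3 -m pendant '[{"dx":0,"dy":0,"dz":0.001,"rx":0,"ry":0,"rz":0,"hand":0.05},{"dx":0,"dy":0,"dz":0.001,"rx":0,"ry":0,"rz":0,"hand":0.05},{"dx":0,"dy":0,"dz":0.0015,"rx":0,"ry":0,"rz":0,"hand":0.05},{"dx":0,"dy":0,"dz":0.0015,"rx":0,"ry":0,"rz":0,"hand":0.05},{"dx":0,"dy":0,"dz":0,"rx":0,"ry":0,"rz":0,"hand":0.05},{"dx":0,"dy":0,"dz":0,"rx":0,"ry":0,"rz":0,"hand":0.05}]' 60; python3 -c "
from h import *
s=manip.get_state();print(s['position'],s['contact_force'],s['moment'],s['qpos'][5])"
```

```text
clock: 9.77
position: [0.4687, -0.0862, 0.0881]
ee_rot: [0.0, 0.747, 0.665, 0.0]
contact_force: [1.0, 0.4, -2.7]
width: 0.0577
gripper_force: 64.8
[ 0.46868025 -0.08623474  0.08811208] [ 1.01910458  0.41886169 -2.65717739] [ 0.04839954 -0.27549344 -0.03017203] -0.21164107192284617
```

```bash
python3 -m pendant '[{"dx":0,"dy":0,"dz":0.0015,"rx":0,"ry":0,"rz":0,"hand":0.05},{"dx":0,"dy":0,"dz":0.0015,"rx":0,"ry":0,"rz":0,"hand":0.05},{"dx":0,"dy":0,"dz":0.0015,"rx":0,"ry":0,"rz":0,"hand":0.05},{"dx":0,"dy":0,"dz":0.001,"rx":0,"ry":0,"rz":0,"hand":0.05},{"dx":0,"dy":0,"dz":0.001,"rx":0,"ry":0,"rz":0,"hand":0.05},{"dx":0,"dy":0,"dz":0,"rx":0,"ry":0,"rz":0,"hand":0.05},{"dx":0,"dy":0,"dz":0,"rx":0,"ry":0,"rz":0,"hand":0.05}]' 60; python3 -c "
from h import *
s=manip.get_state();print(s['position'],s['contact_force'],s['moment'],s['qpos'][5])"
```

```text
clock: 10.35
position: [0.4687, -0.0863, 0.0821]
ee_rot: [0.0, 0.747, 0.664, 0.0]
contact_force: [1.2, 0.4, 2.1]
width: 0.0577
gripper_force: 65.4
[ 0.46871423 -0.08628454  0.08210804] [1.20379268 0.38208652 2.1266672 ] [ 0.07917223 -0.18775156  0.09083432] -0.21125730782867908
```

The seal's spring has been met at the expected height. I press on home.

```bash
python3 -m pendant '[{"dx":0,"dy":0,"dz":0.001,"rx":0,"ry":0,"rz":0,"hand":0.05},{"dx":0,"dy":0,"dz":0.001,"rx":0,"ry":0,"rz":0,"hand":0.05},{"dx":0,"dy":0,"dz":0.001,"rx":0,"ry":0,"rz":0,"hand":0.05},{"dx":0,"dy":0,"dz":0.001,"rx":0,"ry":0,"rz":0,"hand":0.05},{"dx":0,"dy":0,"dz":0,"rx":0,"ry":0,"rz":0,"hand":0.05},{"dx":0,"dy":0,"dz":0,"rx":0,"ry":0,"rz":0,"hand":0.05}]' 60; python3 -c "
from h import *
s=manip.get_state();print(s['position'],s['contact_force'],s['moment'],s['qpos'][5])"
```

```text
clock: 10.85
position: [0.4688, -0.0863, 0.0783]
ee_rot: [0.0, 0.747, 0.664, 0.0]
contact_force: [0.4, 0.3, 6.1]
width: 0.0575
gripper_force: 65.7
[ 0.46875217 -0.08629255  0.07825699] [0.39039863 0.32380574 6.10191473] [ 0.0379614  -0.06324713 -0.02719438] -0.2111791992072474
```

```bash
python3 -m pendant '[{"dx":0,"dy":0,"dz":0.0007,"rx":0,"ry":0,"rz":0,"hand":0.05},{"dx":0,"dy":0,"dz":0.0007,"rx":0,"ry":0,"rz":0,"hand":0.05},{"dx":0,"dy":0,"dz":0.0006,"rx":0,"ry":0,"rz":0,"hand":0.05},{"dx":0,"dy":0,"dz":0,"rx":0,"ry":0,"rz":0,"hand":0.05},{"dx":0,"dy":0,"dz":0,"rx":0,"ry":0,"rz":0,"hand":0.05}]' 60; python3 -c "
from h import *
s=manip.get_state();print(s['position'],s['contact_force'],s['moment'],s['qpos'][5])"
```

```text
clock: 11.27
position: [0.4688, -0.0863, 0.0779]
ee_rot: [0.001, 0.747, 0.665, 0.0]
contact_force: [-2.6, 1.8, 18.5]
width: 0.058
gripper_force: 67.0
[ 0.46879591 -0.08629242  0.07786431] [-2.64682403  1.82339475 18.52589914] [0.22693237 0.5934995  0.01222895] -0.21113258338281773
```

```bash
python3 -m pendant '[{"dx":0,"dy":0,"dz":0.0004,"rx":0,"ry":0,"rz":0,"hand":0.05},{"dx":0,"dy":0,"dz":0,"rx":0,"ry":0,"rz":0,"hand":0.05},{"dx":0,"dy":0,"dz":0,"rx":0,"ry":0,"rz":0,"hand":0.05},{"dx":0,"dy":0,"dz":0,"rx":0,"ry":0,"rz":0,"hand":0.05},{"dx":0,"dy":0,"dz":0,"rx":0,"ry":0,"rz":0,"hand":0.05},{"dx":0,"dy":0,"dz":0,"rx":0,"ry":0,"rz":0,"hand":0.05}]' 60; python3 - <<'E'
from h import *
s=manip.get_state();print(s['position'],s['contact_force'],s['moment'])
i=manip.get_image("scene")["frame"][130:270,190:390];cv2.imwrite("pics/s9.png",cv2.resize(i,None,fx=4,fy=4,interpolation=cv2.INTER_CUBIC)[:,:,::-1])
E
```

```text
clock: 11.77
position: [0.4688, -0.0863, 0.0778]
ee_rot: [0.001, 0.747, 0.665, 0.0]
contact_force: [-3.9, 1.4, 21.8]
width: 0.0575
gripper_force: 67.4
[ 0.46875841 -0.08629921  0.07784066] [-3.91490627  1.373074   21.79845053] [ 0.3393588   0.75534839 -0.0658676 ]
```

View pics/s9.png

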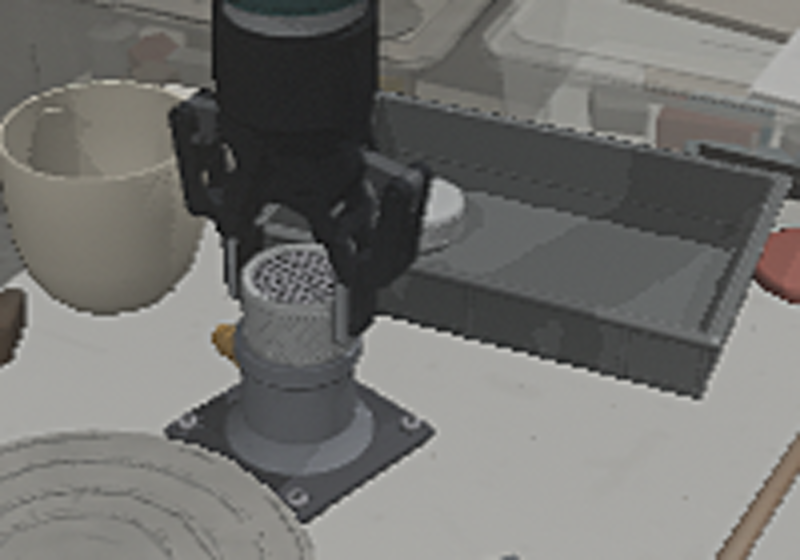

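The cell's underside, at about crop (300,365), sits flush on the shoulder. It is upright and gripped, and the cap is still in the bin. I hand the job in.

```bash
python3 -c "
from rig import manip
print(manip.sign_off())"
```

```text
the job is handed in; nothing more can be done
None
```

The strainer cell is keyed over the pins and seated on the shoulder, still gripped and held down with about 22 N at the wrist. The blanking cap is still in the bin, and I handed the job in at about 12 s; no verdict came back.

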